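# Seat four loudspeakers in their baffle boards

## Task

Pick out the four loudspeakers standing face down on the repair bench and seat each one, still face down, in the baffle board whose raised rim matches it in shape and size: large round, small round, oval and square. Each must lie flat on the board inside the rim and be set down gently, not dropped. Leave the transformer and the reel of solder where they stand.

Things in the scene. Friction and masses are not known exactly. Their poses are not given: they have to be found in the camera images.
- speaker_large: The large round loudspeaker. Stands face down: dark steel flange 5 mm thick below, black basket narrowing upwards, round upright magnet on top in the middle. Origin: centre of the flange's underside; z up. Flange 104 mm across; magnet 54 mm across, from 24 to 46 mm above the origin; about 0.5 kg; yaw has no meaning.
- speaker_small: The small round loudspeaker. Stands face down: dark steel flange 5 mm thick below, black basket narrowing upwards, round upright magnet on top in the middle. Origin: centre of the flange's underside; z up. Flange 70 mm across; magnet 36 mm across, from 24 to 46 mm above the origin; about 0.2 kg; yaw has no meaning.
- speaker_oval: The oval loudspeaker. Stands face down: dark steel flange 5 mm thick below, black basket narrowing upwards, round upright magnet on top in the middle. Origin: centre of the flange's underside; z up. Flange with straight sides and half-round ends, 110 mm long along x, 66 mm wide along y; magnet 44 mm across, from 24 to 46 mm above the origin; about 0.35 kg; a half turn looks the same.
- speaker_square: The square loudspeaker (tweeter). Stands face down: dark steel flange 5 mm thick below, black basket narrowing upwards, round upright magnet on top in the middle. Origin: centre of the flange's underside; z up. Flange 60 x 60 mm, sides along x and y; magnet 40 mm across, from 14 to 36 mm above the origin; about 0.2 kg; a quarter turn looks the same.
- baffle_large: The board with the large round rim. Wooden, 10 mm thick, fixed flat on the bench; raised black rim 6 mm high, wall 4 mm. The flange rests on the flat solid floor inside the rim, 10 mm up (dark grille only drawn on). Origin: centre of the board's underside, below the middle of the rim; z up. Board 142 x 142 mm; rim 120 mm across inside.
- baffle_small: The board with the small round rim. Wooden, 10 mm thick, fixed flat on the bench; raised black rim 6 mm high, wall 4 mm. The flange rests on the flat solid floor inside the rim, 10 mm up (dark grille only drawn on). Origin: centre of the board's underside, below the middle of the rim; z up. Board 116 x 116 mm; rim 86 mm across inside.
- baffle_oval: The board with the oval rim. Wooden, 10 mm thick, fixed flat on the bench; raised black rim 6 mm high, wall 4 mm. The flange rests on the flat solid floor inside the rim, 10 mm up (dark grille only drawn on). Origin: centre of the board's underside, below the middle of the rim; z up. Board 142 mm along x, 108 mm along y; rim inside 126 mm long along x and 82 mm wide along y, half-round ends.
- baffle_square: The board with the square rim. Wooden, 10 mm thick, fixed flat on the bench; raised black rim 6 mm high, wall 4 mm. The flange rests on the flat solid floor inside the rim, 10 mm up (dark grille only drawn on). Origin: centre of the board's underside, below the middle of the rim; z up. Board 104 x 104 mm; rim 76 x 76 mm inside, sides along x and y.
- transformer: Mains transformer, not part of the job: dark steel core 62 x 26 x 52 mm (x, y, z) with a copper winding 36 x 50 x 32 mm through it, on an 80 mm long steel foot; loose, 0.55 kg, stands among the loudspeakers. Origin: centre of its underside.
- solder_reel: Reel of solder, not part of the job: grey flanges 60 mm across, 42 mm high, standing on one flange among the boards; loose, 0.35 kg. Origin: centre of its underside.
Mind the look-alikes: they are no part of the job. Leave any purple or yellow look-alike of the baffle_large alone.

How it is judged:
At the end, for the whole second after the job is handed in: Every loudspeaker lies in its own board's rim: centre within 12 mm of the board's centre, underside of its flange on the board (7 to 13 mm above the board's underside), tilted less than 0.08 rad, at rest (slower than 0.02 m/s) (horizontal distance between speaker_large and baffle_large below 0.012 m and z of speaker_large in the frame of baffle_large between 0.007 and 0.013 m and angle between each of speaker_large, speaker_small, speaker_oval, speaker_square's own z axis and vertical below 0.08 rad and linear speed of each of speaker_large, speaker_small, speaker_oval, speaker_square below 0.02 m/s and horizontal distance between speaker_small and baffle_small below 0.012 m and z of speaker_small in the frame of baffle_small between 0.007 and 0.013 m and horizontal distance between speaker_oval and baffle_oval below 0.012 m and z of speaker_oval in the frame of baffle_oval between 0.007 and 0.013 m and horizontal distance between speaker_square and baffle_square below 0.012 m and z of speaker_square in the frame of baffle_square between 0.007 and 0.013 m); the robot touches nothing.
It fails at once if the transformer is moved more than 25 mm from where it stood (distance of transformer from where it was at the start of the episode above 0.025 m).
It fails at once if the solder reel is moved more than 25 mm from where it stood (distance of solder_reel from where it was at the start of the episode above 0.025 m).
It fails at once if a loudspeaker is dropped or thrown: faster than 0.7 m/s while not held ((linear speed of speaker_large above 0.7 m/s and contact force between the fingers and speaker_large below 0.1 N) or (linear speed of speaker_small above 0.7 m/s and contact force between the fingers and speaker_small below 0.1 N) or (linear speed of speaker_oval above 0.7 m/s and contact force between the fingers and speaker_oval below 0.1 N) or (linear speed of speaker_square above 0.7 m/s and contact force between the fingers and speaker_square below 0.1 N)).
It also fails if it takes over 99 s, if anything falls off the work surface, if the arm or the gripper's body presses on something with over 40 N, if the wrist force passes 120 N, or if a joint passes its speed limit or range.

## Robot

A 7-joint arm with a two-finger parallel gripper is mounted at the origin on the work surface. World frame = base frame: x ahead of the robot, y to its left, z up, the work surface at z = 0. Lengths are in m, angles in rad, forces in N, time in s.
With the tool pointing down it reaches from about 0.425 to 0.95 m from the base axis. Payload 4.7 kg.
Tool frame: the origin (TCP) lies at the very end of the fingers, on their centre line; the grasp point (between the pads) lies 19 mm behind it; z points along the fingers, y is the line along which they close (so a half turn about z gives the same grasp; the last joint's range is limited). The gripper opens to 87 mm and grips with 3 to 60 N. Pads are 19 mm wide; open, the fingers measure 117 mm over their backs; the gripper's body (75 mm by 190 mm) begins 51 mm behind the grasp point.
Start: joints at [-1.366, 0.469, -0.049, 1.532, 0.024, 1.141, -0.082], TCP at [0.156, 0.657, 0.223] pointing down, gripper open.
Joint ranges: [-2.59, 2.59], [-0.33, 1.99], [-1.39, 1.29], [0.1, 2.45], [-1.04, 4.18], [0.21, 1.99], [-2.66, 2.66]. Speed limits (rad/s): [2.57, 2.57, 3.14, 3.14, 3.14, 3.14, 3.14].

## Interface

Orientations are given as a rotation vector (axis times angle).
In Python, from station import r, cams, job_done gives the robot as it stands. The module is installed in compiled form; this text tells all that it offers.
- The arm moves only by the tool drive_tool, never from a script. Its argument "motion" is a list of rows, each a list of 3 entries, a list of its own where there are three numbers: the opening, from 0 (shut) to 1 (fully open), then the shift along the tool's x, y, z in m, then the turn about the tool's z in rad. A call has 1 to 10 rows; each row shifts and turns the commanded pose from where the row before left it, along the tool's axes as they then stand; what a row does not reach is not made up. A row lasts 1/8 s, in which the tool goes at most 62.5 mm and 10.7 degrees, less where a joint would pass 70% of its speed; a pose out of reach is approached as far as the arm can. A call is refused whole if a number of a shift passes 0.0625 or a number of a turn 0.188, either way. A call with a gripper value outside its range is refused whole. The fingers move at their own pace and stop on an object; the grip force is fixed at half the most. Time passes only in rows, so rows that do not move let the fingers close. It gives the time, the measured TCP pose, the force, the opening and the grip force at its end, in the units of the state.
- r.sense(): the state, without advancing time (a new reading comes with each control period).
- cams.capture(name): name is "scene" or "top"; returns a dict with "img" (480x640x3 uint8, red, green, blue), "intrinsics" (3x3 intrinsics, pixels), "D" ([k1, k2, p1, p2, k3] as OpenCV has them; the pictures are not rectified), "rvec" (rotation vector, rad) and "tvec" (3), from world to camera coordinates, as OpenCV has them. Camera axes: x right, y down, z forward; pixel columns grow to the right and rows downward; lengths in m; the calibration is good to about 2 mm. A picture is of the moment at which its call begins. There is no depth.
- job_done(): hands the job in; it is judged then, once.
The state is a dict: "time": time; "joints": joint angles; "joint_velocities": joint speeds; "effort": joint torques, N m; "eef_pos": TCP position; "tool_rot": TCP orientation; "ft_force": force on the tool from outside, world axes, zero at the start; "torque": the same for the moment, N m; "finger_gap": finger opening in m; "grasp_force": force on a finger pad.
Only numpy, scipy, OpenCV 4.12 (cv2) and the standard library are available. Lean on these libraries where they do the work, as an engineer would, in place of code of your own. Each camera call takes 0.05 s, during which the arm holds its last target. There are 200 camera calls.

## Working session

There is one attempt and no reset: what is moved stays moved. The work goes in short steps, Python scripts to look and compute and a tool call to move; the robot and the scene stay as the last step left them, time stands still between calls to the robot, and variables do not carry over. Pictures are saved under pics/ and viewed, at most 14 in all, crops included, and the job is handed in when it is done.

Besides the shell and the picture viewer there is one more tool, called after "Request:" as name([rows], argument=value, ...), one row to a line, values as JSON. drive_tool: Moves the arm, as the interface text tells. Its arguments: {"type":"object","properties":{"motion":{"type":"array"}},"required":["motion"]}

```bash
mkdir -p pics
cat > h.py <<'E'
import numpy as np, cv2
from station import r, cams
def cap(n,f=None):
    c=cams.capture(n)
    if f: cv2.imwrite('pics/'+f,c['img'][:,:,::-1])
    return c
def ray(c,uv,z):
    p=cv2.undistortPoints(np.array([[uv]],float),c['intrinsics'],c['D'])[0,0]
    R=cv2.Rodrigues(np.array(c['rvec'],float))[0]; t=np.array(c['tvec'],float).ravel()
    o=-R.T@t; d=R.T@np.array([p[0],p[1],1]); return o+d*(z-o[2])/d[2]
def proj(c,P):
    return cv2.projectPoints(np.array(P,float).reshape(-1,1,3),np.array(c['rvec'],float),np.array(c['tvec'],float),c['intrinsics'],c['D'])[0][:,0]
E
python3 - <<'E'
from h import *
for n in ('top','scene'):
    c=cap(n,n+'0.png'); R=cv2.Rodrigues(np.array(c['rvec'],float))[0]; print(n,-R.T@np.array(c['tvec']).ravel(),R[2],c['intrinsics'][0,0],c['D'])
print(r.sense())
E
```

```text
top [ 0.28648964 -0.10072525  1.79895764] [ 0.11175253  0.00943757 -0.99369125] 599.1054348426931 [0.03023224 0.         0.         0.         0.        ]
scene [1.18401036 0.75743767 1.01461819] [-0.46239025 -0.58250783 -0.66849075] 527.5129871949559 [-0.12349611  0.          0.          0.          0.        ]
{'time': 0.1, 'joints': array([-1.36590367,  0.46938639, -0.04861523,  1.53356957,  0.02410358,
        1.14099696, -0.08229471]), 'joint_velocities': array([-0.00107856, -0.0001768 , -0.00010651, -0.00402726, -0.00046087,
        0.00119541,  0.0007329 ]), 'effort': array([ 4.03742606e-04, -5.09166420e+01, -8.13595997e-02, -2.36828828e+01,
       -6.15225895e-02,  3.44708911e-02,  7.69899157e-05]), 'eef_pos': array([0.15622762, 0.65611889, 0.22158924]), 'tool_rot': array([-3.66303095e-01, -3.12001045e+00,  2.77708396e-03]), 'ft_force': array([ 0.03310748, -0.43665825, -0.74855481]), 'torque': array([ 0.01763858, -0.03077054, -0.03101347]), 'grasp_force': 0.0, 'finger_gap': 0.08702103424856653}
```

View pics/top0.png

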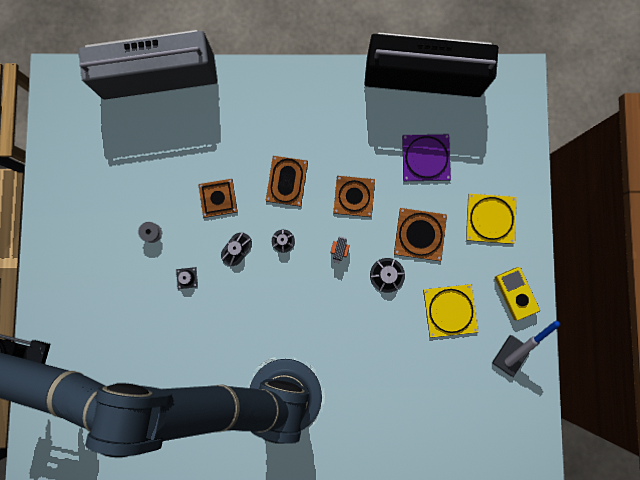

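View pics/scene0.png

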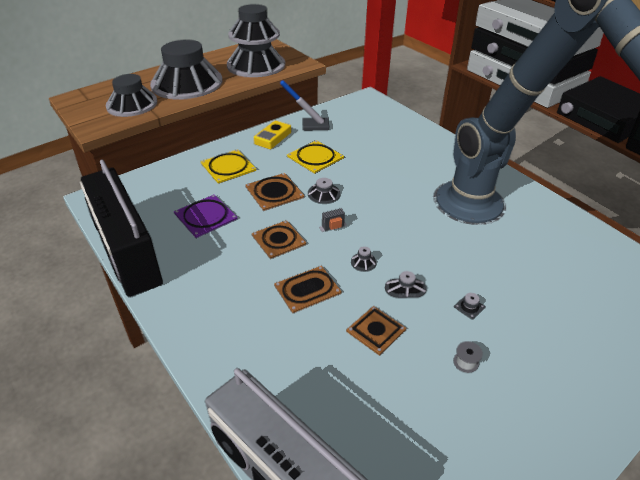

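The top view shows, left to right, the boards: square (218,198), oval (288,180), small (354,196) and large (421,234). The speakers are square (187,278), oval (236,249), small (283,240) and large (388,275). The transformer is at (340,250) and the reel at (150,232). The scene view shows the same layout.

```bash
python3 - <<'E'
import cv2,numpy as np
t=cv2.imread('pics/top0.png'); s=cv2.imread('pics/scene0.png')
cr=lambda i,u,v,h=22:cv2.resize(i[v-h:v+h,u-h:u+h],(264,264),interpolation=cv2.INTER_NEAREST)
a=[cr(t,*p) for p in [(388,275),(283,240),(236,249)]]; b=[cr(t,187,278),cr(s,470,304),cr(s,324,190)]
cv2.imwrite('pics/cr.png',np.vstack([np.hstack(a),np.hstack(b)]))
E
python3 - <<'E'
from h import *
# boards by brown colour, rays onto z=0.010
for n in ('top','scene'):
    c=cap(n); hsv=cv2.cvtColor(c['img'],cv2.COLOR_RGB2HSV)
    m=cv2.inRange(hsv,(5,100,60),(20,255,255))
    if n=='scene': m[:175]=0
    m=cv2.morphologyEx(m,cv2.MORPH_CLOSE,np.ones((3,3)))
    for k in cv2.findContours(m,cv2.RETR_EXTERNAL,cv2.CHAIN_APPROX_NONE)[0]:
        if cv2.contourArea(k)<500: continue
        P=np.array([ray(c,p[0],0.010)[:2] for p in k]); R=cv2.minAreaRect((P*1000).astype(np.float32))
        print(n,cv2.contourArea(k),np.round(k.mean(0)),np.round(R[0],1),np.round(R[1],1),round(R[2],1))
E
```

```text
top 2136.0 [[420. 234.]] [ 477.5 -399.9] [141.8 140.9] 81.8
top 1069.5 [[217. 198.]] [586.7 210.4] [102.  102.5] 9.7
top 1361.5 [[354. 196.]] [ 593.1 -202.4] [115.3 114.9] 84.5
top 2802.5 [[  9. 250.]] [424.  821.7] [501.9  65.8] 3.4
top 1541.0 [[286. 180.]] [640.    2.1] [107.2 140.9] 81.7
top 2089.0 [[635. 228.]] [  497.6 -1025.4] [ 44.6 826.6] 87.1
top 1075.5 [[  7. 109.]] [860.6 858.8] [289.4  41.7] 0.3
scene 1395.5 [[377. 329.]] [588.9 215. ] [107.4 103.6] 10.0
scene 1623.5 [[307. 288.]] [641.3   7.2] [109.9 142.8] 81.9
scene 1080.5 [[278. 239.]] [ 594.5 -195.4] [119.5 116.7] 84.4
scene 1148.0 [[274. 191.]] [ 479.6 -393.2] [146.9 142.5] 82.4
```

View pics/cr.png

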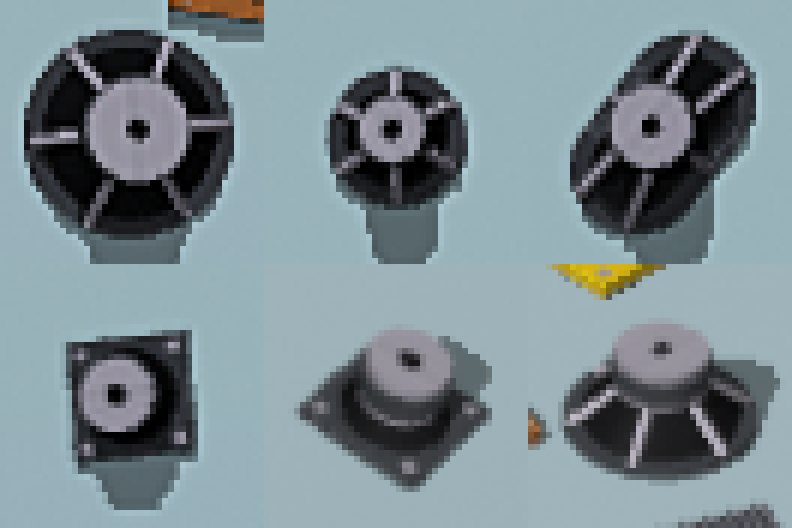

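The crops show pale round magnet tops with a dark centre hole, dark flanges, and bluish shadows that separate by colour.

```bash
cat > meas.py <<'E'
from h import *
S={'large':(388,275,.046),'small':(283,240,.046),'oval':(236,249,.046),'square':(187,278,.036)}
def meas(c,u,v,z,h=22):
    I=c['img'][v-h:v+h,u-h:u+h].astype(int); R,G,B=I[...,0],I[...,1],I[...,2]
    obj=((B-R<16)&(R<185)&~((R-B)>30)).astype(np.uint8)
    mag=((R>105)&(B-R<25)&(abs(R-B)<30)).astype(np.uint8)
    def big(m,k):
        m=cv2.morphologyEx(m,cv2.MORPH_OPEN,cv2.getStructuringElement(cv2.MORPH_ELLIPSE,(k,k))) if k else m
        return max(cv2.findContours(m,cv2.RETR_EXTERNAL,cv2.CHAIN_APPROX_NONE)[0],key=cv2.contourArea)[:,0]+[u-h,v-h]
    w=lambda k,z:np.array([ray(c,p,z)[:2] for p in k])*1000
    M=cv2.minEnclosingCircle(w(big(mag,5),z).astype(np.float32)); F=cv2.minAreaRect(w(big(obj,0),.005).astype(np.float32))
    mm=big(mag,5).astype(np.int32); cm=cv2.moments(mm.reshape(-1,1,2)); ctr=ray(c,(cm['m10']/cm['m00'],cm['m01']/cm['m00']),z)*1000
    return np.round(ctr[:2],1),round(M[1],1),'flange',np.round(F[0],1),np.round(F[1],1),round(F[2],1)
if __name__=='__main__':
    c=cap('top')
    for k,s in S.items(): print(k,*meas(c,*s))
    c=cap('scene')
    for k,s in {'large':(324,190,.046),'small':(364,260,.046),'oval':(406,284,.046),'square':(470,304,.036)}.items(): print(k,*meas(c,*s))
    c=cap('top'); print('transf',ray(c,(340,250),.03),'reel',ray(c,(150,232),.03))
E
python3 meas.py
```

```text
large [ 355.8 -300.5] 24.5 flange [ 354.6 -300.5] [100.3 101.8] 44.7Traceback (most recent call last):
  File "meas.py", line 16, in <module>
    for k,s in S.items(): print(k,*meas(c,*s))
                                   ~~~~^^^^^^
  File "meas.py", line 11, in meas
    M=cv2.minEnclosingCircle(w(big(mag,5),z).astype(np.float32)); F=cv2.minAreaRect(w(big(obj,0),.005).astype(np.float32))
                               ~~~^^^^^^^
  File "meas.py", line 9, in big
    return max(cv2.findContours(m,cv2.RETR_EXTERNAL,cv2.CHAIN_APPROX_NONE)[0],key=cv2.contourArea)[:,0]+[u-h,v-h]
           ~~~^^^^^^^^^^^^^^^^^^^^^^^^^^^^^^^^^^^^^^^^^^^^^^^^^^^^^^^^^^^^^^^^^^^^^^^^^^^^^^^^^^^^
ValueError: max() iterable argument is empty
```

```bash
sed -i 's/    def big(m,k):/    def big(m,k):\n        if k: m=cv2.morphologyEx(m,cv2.MORPH_CLOSE,np.ones((3,3)))/' meas.py; python3 meas.py
```

```text
large [ 355.8 -300.4] 25.0 flange [ 354.6 -300.5] [100.3 101.8] 44.7
small [448.8  17.1] 6.6 flange [455.7  10.9] [66.5 66.3] 0.1
oval [432.3 152.5] 21.1 flange [431.  151.8] [ 66.1 108.1] 53.8
square [335.6 300. ] 13.6 flange [344.3 299. ] [59.9 59. ] 6.8
large [ 357.  -296.7] 27.4 flange [ 345.7 -299.5] [130.6 103.1] 25.8
small [458.1  14.6] 18.4 flange [450.   6.] [91.  69.7] 53.4
oval [439.2 152.1] 37.1 flange [431.3 154.6] [ 91.8 106.8] 89.7
square [346.1 300.6] 20.6 flange [337.6 299.6] [80.5 58.9] 7.3
transf [ 0.42691296 -0.15970732  0.03      ] reel [0.4793702  0.40470095 0.03      ]
```

Request:
drive_tool([
  [1,[0,0,0],-0.117],
  [1,[0,0,0],-0.117],
  [1,[-0.012,-0.022,0.006],0],
  [1,[-0.024,-0.045,0.012],0],
  [1,[-0.024,-0.045,0.012],0],
  [1,[-0.024,-0.045,0.012],0],
  [1,[-0.024,-0.045,0.012],0],
  [1,[-0.024,-0.045,0.012],0],
  [1,[-0.024,-0.045,0.012],0],
  [1,[-0.024,-0.045,0.012],0],
])

```text
time: 1.65
eef_pos: [0.3372, 0.3184, 0.1326]
tool_rot: [-0.001, 3.141, 0.002]
ft_force: [0.3, -0.0, 0.3]
finger_gap: 0.0873
grasp_force: 0.0
```

Request:
drive_tool([
  [1,[-0.008,-0.0185,0.02],0],
  [1,[0,0,0.035],0],
  [1,[0,0,0.03],0],
  [1,[0,0,0.02],0],
  [1,[0,0,0.01],0],
  [0,[0,0,0],0],
  [0,[0,0,0],0],
  [0,[0,0,0],0],
  [0,[0,0,0],0],
  [0,[0,0,0],0],
])

```text
time: 2.9
eef_pos: [0.3444, 0.3009, 0.0178]
tool_rot: [0.0, -3.142, 0.001]
ft_force: [0.3, -2.2, 1.4]
finger_gap: 0.0449
grasp_force: 1.0
```

Request:
drive_tool([
  [0,[0,0,0],0],
  [0,[0,0,0],0],
  [0,[0,0,0],0],
])

```text
time: 3.28
eef_pos: [0.3443, 0.3005, 0.0176]
tool_rot: [-0.0, -3.141, 0.002]
ft_force: [-0.1, -3.9, 5.2]
finger_gap: 0.0392
grasp_force: 30.0
```

Request:
drive_tool([
  [0,[0,0,-0.015],0],
  [0,[0,0,-0.03],0],
  [0,[0,0,-0.015],0],
  [0,[-0.02,-0.0075,0],0],
  [0,[-0.045,-0.017,0],0],
  [0,[-0.05,-0.0185,0],0],
  [0,[-0.05,-0.0185,0],0],
  [0,[-0.045,-0.017,0],0],
  [0,[-0.0325,-0.012,0],-0.05],
  [0,[0,0,0],0],
])

```text
time: 4.53
eef_pos: [0.5897, 0.2086, 0.0774]
tool_rot: [-0.072, 3.139, -0.001]
ft_force: [0.5, -0.4, -2.3]
finger_gap: 0.0392
grasp_force: 30.0
```

Run:
```python
from h import *
s=r.sense(); print(s['eef_pos'],s['finger_gap'],s['grasp_force'])
a=cap('scene')['img'][230:400,300:480]; b=cap('top')['img'][140:310,130:310]
cv2.imwrite('pics/p1.png',cv2.resize(np.hstack([a,b]),None,fx=2.2,fy=2.2)[:,:,::-1])
```

```text
[0.58965882 0.20860559 0.07744346] 0.03922149208907036 29.998061656951904
```

View pics/p1.png

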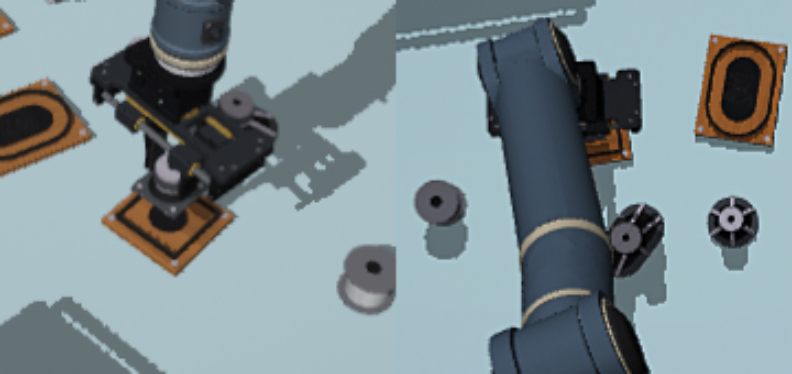

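The square speaker is held level above its board.

Request:
drive_tool([
  [0,[0.0027,0.0018,0.01],0],
  [0,[0,0,0.02],0],
  [0,[0,0,0.01],0],
  [0,[0,0,0.006],0],
  [0,[0,0,0.003],0],
  [0,[0,0,0.001],0],
  [0,[0,0,0],0],
])

```text
time: 5.5
eef_pos: [0.5845, 0.2125, 0.0279]
tool_rot: [-0.079, 3.14, 0.001]
ft_force: [-0.6, -0.3, -2.5]
finger_gap: 0.0395
grasp_force: 30.0
```

Request:
drive_tool([
  [0,[-0.002,-0.002,0.0005],0],
  [0,[0,0,0.0005],0],
  [0.6,[0,0,0],0],
  [1,[0,0,0],0],
  [1,[0,0,0],0],
  [1,[0,0,0],0],
  [1,[0,0,-0.02],0],
  [1,[0,0,-0.035],0],
  [1,[0,0,-0.03],0],
  [1,[0,0,0],0],
])

```text
time: 6.75
eef_pos: [0.5885, 0.2114, 0.1157]
tool_rot: [-0.079, 3.134, 0.004]
ft_force: [-0.3, -0.7, -0.5]
finger_gap: 0.0871
grasp_force: 0.0
```

Request:
drive_tool([
  [1,[0,0,0],0.05],
  [1,[0.02,-0.008,0],0],
  [1,[0.045,-0.017,0],0],
  [1,[0.05,-0.019,0],0],
  [1,[0.03,-0.011,0],0],
  [1,[0.011,-0.004,0],0],
  [1,[0,0,0.01],0],
  [1,[0,0,0.01],0],
  [1,[0,0,0],0],
])

```text
time: 7.88
eef_pos: [0.4305, 0.1516, 0.0903]
tool_rot: [0.0, -3.14, 0.001]
ft_force: [-0.3, 0.4, 0.4]
finger_gap: 0.0871
grasp_force: 0.0
```

Run:
```python
from h import *
a=cap('scene')['img'][230:400,300:480]; b=cap('top')['img'][140:310,130:310]
cv2.imwrite('pics/p2.png',cv2.resize(np.hstack([a,b]),None,fx=2.2,fy=2.2)[:,:,::-1])
```

```text
(no output)
```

View pics/p2.png

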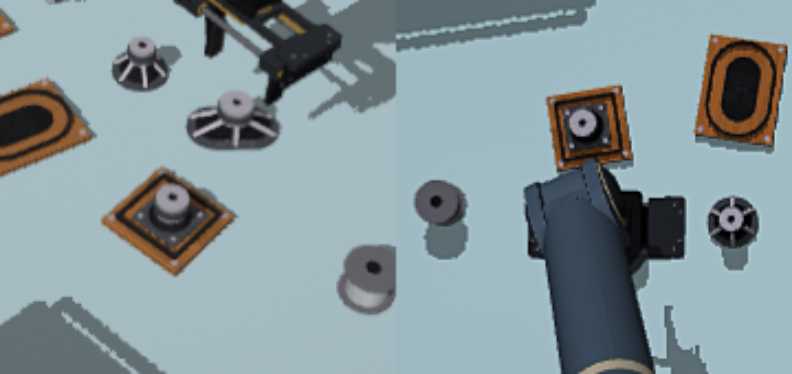

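The square speaker sits centred and flat inside its rim (top crop 583,122). Next is the oval.

Request:
drive_tool([
  [1,[-0.001,0,0.015],0],
  [1,[0,0,0.025],0],
  [1,[0,0,0.016],0],
  [1,[0,0,0.008],0],
  [0,[0,0,0],0],
  [0,[0,0,0],0],
  [0,[0,0,0],0],
  [0,[0,0,0],0],
  [0,[0,0,0],0],
  [0,[0,0,0],0],
])

```text
time: 9.22
eef_pos: [0.4313, 0.1512, 0.0277]
tool_rot: [-0.0, 3.142, -0.0]
ft_force: [-1.3, -0.7, 3.5]
finger_gap: 0.0437
grasp_force: 30.0
```

Request:
drive_tool([
  [0,[0,0,0],0],
  [0,[0,0,0],0],
])

```text
time: 9.48
eef_pos: [0.4313, 0.1512, 0.0277]
tool_rot: [0.0, -3.142, 0.0]
ft_force: [-1.1, -2.4, 4.8]
finger_gap: 0.0429
grasp_force: 30.0
```

Request:
drive_tool([
  [0,[0,0,-0.015],0],
  [0,[0,0,-0.03],0],
  [0,[0,0,-0.015],0],
  [0,[-0.02,-0.014,0],0],
  [0,[-0.04,-0.0285,0],0],
  [0,[-0.045,-0.032,0],0],
  [0,[-0.045,-0.032,0],0],
  [0,[-0.04,-0.0285,0],0],
  [0,[-0.019,-0.014,0],0],
  [0,[0,0,0],0],
])

```text
time: 10.72
eef_pos: [0.641, 0.0006, 0.0869]
tool_rot: [-0.004, -3.141, 0.001]
ft_force: [-0.6, 0.4, -4.6]
finger_gap: 0.0435
grasp_force: 30.0
```

Request:
drive_tool([
  [0,[0,0,0],-0.1],
  [0,[0,0,0],-0.15],
  [0,[0,0,0],-0.14],
  [0,[0,0,0],-0.097],
  [0,[0,0,0],0],
  [0,[0,0,0],0],
])

```text
time: 11.48
eef_pos: [0.6396, 0.0032, 0.0873]
tool_rot: [0.757, -3.048, -0.001]
ft_force: [0.1, -0.9, -3.3]
finger_gap: 0.0433
grasp_force: 30.0
```

Run:
```python
from h import *
a=cap('scene')['img'][200:370,220:400]; b=cap('top')['img'][140:310,200:380]
cv2.imwrite('pics/p3.png',cv2.resize(np.hstack([a,b]),None,fx=2.2,fy=2.2)[:,:,::-1])
```

```text
(no output)
```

View pics/p3.png

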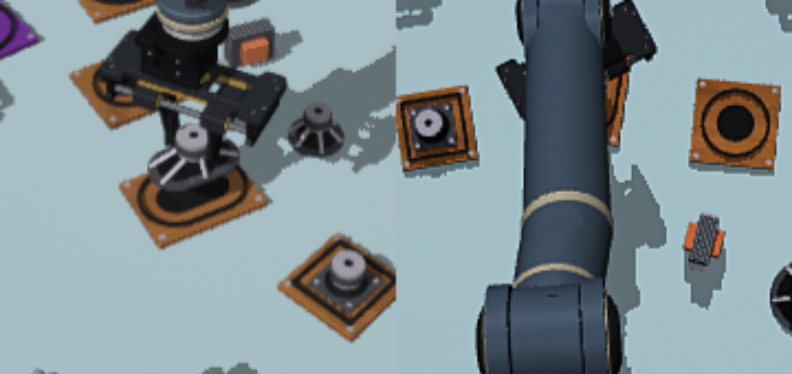

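The oval hangs level and aligned with its rim.

Request:
drive_tool([
  [0,[0,0,0.012],0],
  [0,[0,0,0.02],0],
  [0,[0,0,0.01],0],
  [0,[0,0,0.005],0],
  [0,[0,0,0.002],0],
  [0,[0,0,0.001],0],
  [0,[0,0,0],0],
])

```text
time: 12.45
eef_pos: [0.6407, 0.0025, 0.038]
tool_rot: [-0.757, 3.048, -0.0]
ft_force: [-0.1, -0.8, -5.1]
finger_gap: 0.0435
grasp_force: 30.0
```

Request:
drive_tool([
  [0,[0,0,0.0005],0],
  [0,[0,0,0.0003],0],
  [0.6,[0,0,0],0],
  [1,[0,0,0],0],
  [1,[0,0,0],0],
  [1,[0,0,0],0],
  [1,[0,0,-0.02],0],
  [1,[0,0,-0.03],0],
  [1,[0,0,-0.02],0],
  [1,[0,0,0],0],
])

```text
time: 13.7
eef_pos: [0.6418, 0.0026, 0.1093]
tool_rot: [-0.756, 3.044, -0.001]
ft_force: [0.1, 0.4, -0.5]
finger_gap: 0.0871
grasp_force: 0.0
```

Request:
drive_tool([
  [1,[0,0,0],0.1],
  [1,[0,0,0],0.15],
  [1,[0,0,0],0.14],
  [1,[0,0,0],0.097],
  [1,[0.025,0.001,0],0],
  [1,[0.05,0.0025,0],0],
  [1,[0.05,0.0025,0],0],
  [1,[0.04,0.002,0],0],
  [1,[0.019,0.0005,0],0],
  [1,[0,0,0],0],
])

```text
time: 14.95
eef_pos: [0.4546, 0.0109, 0.1062]
tool_rot: [0.001, -3.14, 0.0]
ft_force: [0.3, -0.8, 0.4]
finger_gap: 0.0868
grasp_force: 0.0
```

Run:
```python
from h import *
a=cap('scene')['img'][200:370,220:400]; b=cap('top')['img'][140:310,200:380]
cv2.imwrite('pics/p4.png',cv2.resize(np.hstack([a,b]),None,fx=2.2,fy=2.2)[:,:,::-1])
```

```text
(no output)
```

View pics/p4.png

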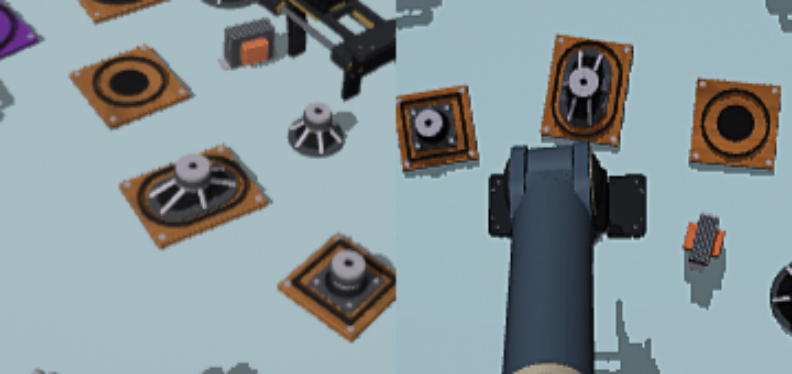

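The oval lies inside its rim. Now the small one.

Request:
drive_tool([
  [1,[-0.001,0,0.015],0],
  [1,[0,0,0.03],0],
  [1,[0,0,0.024],0],
  [1,[0,0,0.01],0],
  [0,[0,0,0],0],
  [0,[0,0,0],0],
  [0,[0,0,0],0],
  [0,[0,0,0],0],
  [0,[0,0,0],0],
  [0,[0,0,0],0],
])

```text
time: 16.3
eef_pos: [0.4574, 0.011, 0.0279]
tool_rot: [-0.0, 3.141, 0.0]
ft_force: [-0.1, 1.2, 2.3]
finger_gap: 0.0349
grasp_force: 30.2
```

Request:
drive_tool([
  [0,[0,0,0],0],
  [0,[0,0,0],0],
  [0,[0,0,0],0],
])

```text
time: 16.68
eef_pos: [0.4574, 0.011, 0.0279]
tool_rot: [-0.0, 3.141, 0.0]
ft_force: [-0.3, -0.8, 4.1]
finger_gap: 0.0356
grasp_force: 30.0
```

Request:
drive_tool([
  [0,[0,0,-0.015],0],
  [0,[0,0,-0.03],0],
  [0,[0,0,-0.015],0],
  [0,[-0.013,-0.02,0],0],
  [0,[-0.026,-0.04,0],0],
  [0,[-0.0295,-0.046,0],0],
  [0,[-0.0295,-0.046,0],0],
  [0,[-0.026,-0.04,0],0],
  [0,[-0.013,-0.0205,0],0],
  [0,[0,0,0],0],
])

```text
time: 17.92
eef_pos: [0.5944, -0.2036, 0.0875]
tool_rot: [-0.005, -3.141, 0.001]
ft_force: [0.1, 0.2, -1.4]
finger_gap: 0.0355
grasp_force: 30.0
```

Request:
drive_tool([
  [0,[0,0,0],0],
  [0,[0,0,0.015],0],
  [0,[0,0,0.015],0],
])

```text
time: 18.3
eef_pos: [0.5938, -0.2002, 0.0566]
tool_rot: [0.003, -3.141, -0.001]
ft_force: [0.2, -1.4, -1.8]
finger_gap: 0.0355
grasp_force: 30.0
```

Run:
```python
from h import *
a=cap('scene')['img'][160:330,220:400]; b=cap('top')['img'][140:310,280:460]
cv2.imwrite('pics/p5.png',cv2.resize(np.hstack([a,b]),None,fx=2.2,fy=2.2)[:,:,::-1])
```

```text
(no output)
```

View pics/p5.png

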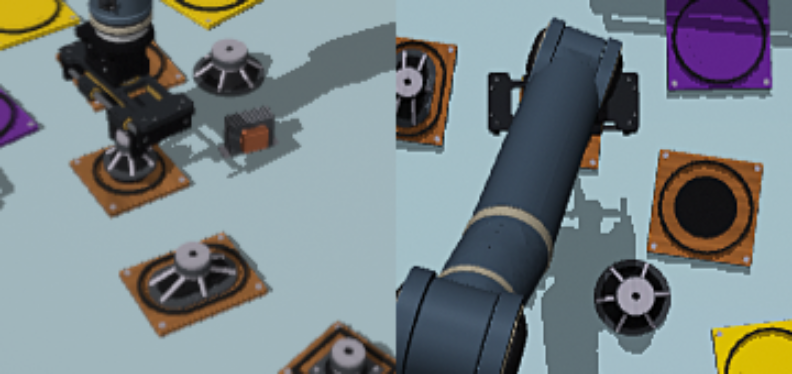

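The small speaker is over its rim and level.

Request:
drive_tool([
  [0,[0,0,0.01],0],
  [0,[0,0,0.005],0],
  [0,[0,0,0.003],0],
  [0,[0,0,0.001],0],
  [0,[0,0,0.0005],0],
  [0,[0,0,0],0],
])

```text
time: 19.15
eef_pos: [0.5945, -0.2015, 0.0384]
tool_rot: [-0.0, 3.141, -0.0]
ft_force: [-0.0, 0.4, -1.4]
finger_gap: 0.0353
grasp_force: 30.0
```

Request:
drive_tool([
  [0,[0,0,0.0005],0],
  [0,[0,0,0.0003],0],
  [0.6,[0,0,0],0],
  [1,[0,0,0],0],
  [1,[0,0,0],0],
  [1,[0,0,0],0],
  [1,[0,0,-0.02],0],
  [1,[0,0,-0.03],0],
  [1,[0,0,-0.02],0],
  [1,[0,0,0],0],
])

```text
time: 20.4
eef_pos: [0.596, -0.2021, 0.1104]
tool_rot: [-0.0, 3.136, -0.002]
ft_force: [-0.6, -0.1, -0.5]
finger_gap: 0.0865
grasp_force: 0.0
```

Request:
drive_tool([
  [1,[0.025,-0.01,0],0],
  [1,[0.045,-0.019,0],0],
  [1,[0.05,-0.021,0],0],
  [1,[0.05,-0.021,0],0],
  [1,[0.045,-0.018,0],0],
  [1,[0.024,-0.01,0],0],
  [1,[0,0,0],0],
  [1,[0,0,0],0],
])

```text
time: 21.4
eef_pos: [0.3564, -0.3001, 0.1074]
tool_rot: [-0.002, 3.141, 0.0]
ft_force: [0.8, 0.7, -0.0]
finger_gap: 0.0872
grasp_force: 0.0
```

Run:
```python
from h import *
a=cap('scene')['img'][160:330,220:400]; b=cap('top')['img'][140:310,280:460]
cv2.imwrite('pics/p6.png',cv2.resize(np.hstack([a,b]),None,fx=2.2,fy=2.2)[:,:,::-1])
```

```text
(no output)
```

View pics/p6.png

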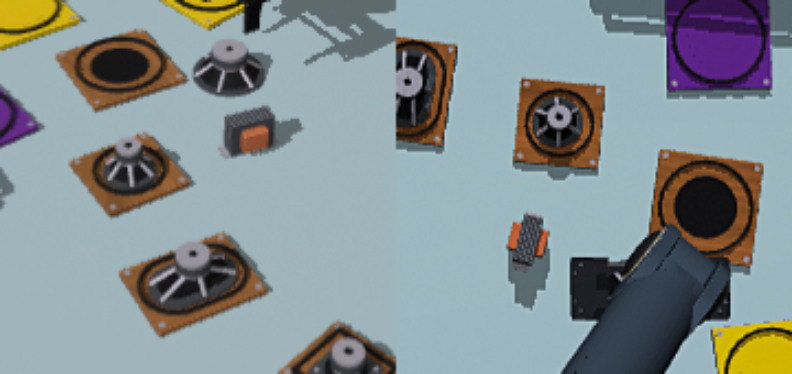

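The small speaker is seated, and the transformer has not moved. Now the large one.

Request:
drive_tool([
  [1,[0,0,0.015],0],
  [1,[0,0,0.03],0],
  [1,[0,0,0.025],0],
  [1,[0,0,0.01],0],
  [0,[0,0,0],0],
  [0,[0,0,0],0],
  [0,[0,0,0],0],
  [0,[0,0,0],0],
  [0,[0,0,0],0],
  [0,[0,0,0],0],
])

```text
time: 22.75
eef_pos: [0.3558, -0.3013, 0.028]
tool_rot: [0.0, 3.14, -0.002]
ft_force: [-0.1, -1.7, 5.5]
finger_gap: 0.0538
grasp_force: 30.0
```

Request:
drive_tool([
  [0,[0,0,0],0],
  [0,[0,0,0],0],
])

```text
time: 23.0
eef_pos: [0.3559, -0.3013, 0.028]
tool_rot: [0.0, 3.14, -0.002]
ft_force: [-0.9, -1.8, 5.3]
finger_gap: 0.0532
grasp_force: 30.0
```

Request:
drive_tool([
  [0,[0,0,-0.01],0],
  [0,[0,0,-0.025],0],
  [0,[0,0,-0.025],0],
  [0,[-0.012,-0.01,0],0],
  [0,[-0.03,-0.024,0],0],
  [0,[-0.038,-0.03,0],0],
  [0,[-0.03,-0.024,0],0],
  [0,[-0.012,-0.01,0],0],
  [0,[0,0,0],0],
  [0,[0,0,0],0],
])

```text
time: 24.25
eef_pos: [0.476, -0.3973, 0.0858]
tool_rot: [0.0, -3.138, -0.004]
ft_force: [0.0, 0.4, -6.9]
finger_gap: 0.0535
grasp_force: 30.0
```

Request:
drive_tool([
  [0,[0,0,0.01],0],
  [0,[0,0,0.015],0],
  [0,[0,0,0.01],0],
  [0,[0,0,0],0],
])

```text
time: 24.75
eef_pos: [0.4764, -0.3977, 0.0509]
tool_rot: [0.0, -3.139, -0.003]
ft_force: [0.5, -0.2, -6.0]
finger_gap: 0.0536
grasp_force: 30.0
```

Run:
```python
from h import *
a=cap('scene')['img'][120:290,220:400]; b=cap('top')['img'][140:310,330:510]
cv2.imwrite('pics/p7.png',cv2.resize(np.hstack([a,b]),None,fx=2.2,fy=2.2)[:,:,::-1])
```

```text
(no output)
```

View pics/p7.png

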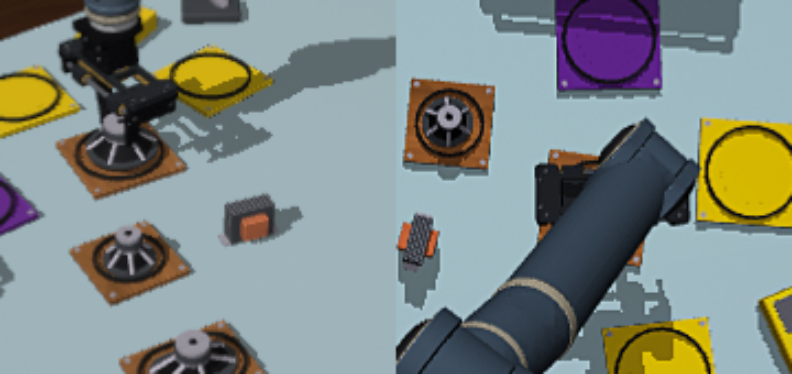

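The large speaker is above the brown large board's rim.

Request:
drive_tool([
  [0,[-0.0015,-0.0015,0.005],0],
  [0,[0,0,0.004],0],
  [0,[0,0,0.002],0],
  [0,[0,0,0.001],0],
  [0,[0,0,0],0],
  [0,[0,0,0],0],
])

```text
time: 25.6
eef_pos: [0.4789, -0.4001, 0.0405]
tool_rot: [-0.0, 3.141, -0.0]
ft_force: [-0.2, 0.1, -6.4]
finger_gap: 0.0531
grasp_force: 30.0
```

Request:
drive_tool([
  [0,[0,0,0.0015],0],
  [0,[0,0,0.0005],0],
  [0,[0,0,0.0005],0],
  [0,[0,0,0],0],
])

```text
time: 26.1
eef_pos: [0.4788, -0.3999, 0.0381]
tool_rot: [0.0, -3.142, -0.0]
ft_force: [-0.6, 0.4, -2.3]
finger_gap: 0.0534
grasp_force: 30.0
```

Contact with the board. Release, then back away for a clear check.

Request:
drive_tool([
  [0.6,[0,0,0],0],
  [1,[0,0,0],0],
  [1,[0,0,0],0],
  [1,[0,0,0],0],
  [1,[0,0,-0.02],0],
  [1,[0,0,-0.05],0],
  [1,[0,0,-0.05],0],
  [1,[0,0,-0.05],0],
  [1,[0.02,-0.03,0],0],
  [1,[0.03,-0.05,0],0],
])

```text
time: 27.35
eef_pos: [0.431, -0.4792, 0.2108]
tool_rot: [-0.009, 3.137, -0.002]
ft_force: [1.4, -0.5, -0.5]
finger_gap: 0.0868
grasp_force: 0.0
```

Request:
drive_tool([
  [1,[0.03,-0.05,0],0],
  [1,[0.03,-0.05,0],0],
  [1,[0,-0.03,0],0],
  [1,[0,0,0],0],
  [1,[0,0,0],0],
])

```text
time: 27.98
eef_pos: [0.3697, -0.6091, 0.2086]
tool_rot: [-0.002, 3.141, 0.001]
ft_force: [0.9, 0.3, -1.3]
finger_gap: 0.0871
grasp_force: 0.0
```

Run:
```python
from meas import *
c=cap('top'); s=cap('scene')
for k,(x,y) in {'large':(477.5,-399.9),'small':(593.1,-202.4),'oval':(640,2.1),'square':(586.7,210.4)}.items():
    z=.046 if k=='square' else .056
    u,v=proj(c,[x/1e3,y/1e3,z])[0].round().astype(int)
    print(k,(x,y),meas(c,u,v,z,9)[:2])
b=c['img'][140:310,170:480]; a=s['img'][170:380,240:450]
cv2.imwrite('pics/p8.png',np.hstack([cv2.resize(b,(480,263)),cv2.resize(a,(263,263))])[:,:,::-1])
print(r.sense()['eef_pos'])
```

```text
large (477.5, -399.9) (array([ 479.3, -397.6]), 29.4)
small (593.1, -202.4) (array([ 602.3, -194.5]), 6.6)
oval (640, 2.1) (array([641.7,   3.7]), 20.1)
square (586.7, 210.4) (array([587.6, 213.1]), 18.4)
[ 0.37012761 -0.60856087  0.2084578 ]
```

View pics/p8.png

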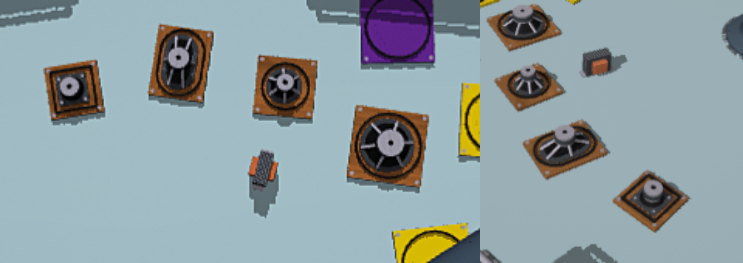

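All four speakers lie centred and flat in their rims. The small speaker's number is a broken mask (6.6 mm blob), but the picture shows it centred.

```bash
python3 -c "
from station import job_done
print(job_done())"
```

```text
the job is handed in; nothing more can be done
None
```

The job is handed in at about 28 s: all four loudspeakers look centred and flat in their matching boards, and the transformer and solder reel were left alone; the hand-in returned no verdict.

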